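# Clamp the tube rack on the platform shaker and start it

## Task

Put the closed blue tube rack lengthwise on the shaker's black mat, slide it in under the middle of the sprung hold-down arm until it sits square and flat with its end against the steel stop bar, and let go so that the arm bears down on its lid. Then flick the shaker's toggle switch over to on. Keep the rack upright, do not shove the stop bar out of its setting, and leave the other things on the bench where they are.

Things in the scene. Friction and masses are not known exactly. Their poses are not given: they have to be found in the camera images.
- rack: Loose tube rack, clear lid shut: a closed box 136 (own x) by 62 (own y) by 48 mm high, blue lower part, tube caps showing through the lid; both ends alike; 0.18 to 0.37 kg. Origin: centre of the underside, z up. Grip it across the 62 mm width; gripping 52 mm from its middle, near the end that stays outside, leaves room for the arm's toe.
- shaker: Platform shaker fixed on the bench, 320 (own x) by 220 (own y) mm. Origin: centre of its underside, on the bench; own -x is the operator's side (roughly towards the robot), own y to the left. Low control deck, 60 mm high, from x = -160 to -80 with the toggle at x = -132, y = +75 and a knob 16 mm high at x = -123, y = -65; behind it the platform, x = -80 to +160.
- mat_front (a point): Middle of the front edge of the platform's black rubber mat, at x = -78 in the shaker's frame, axes as the shaker's. The mat is flat, 100 mm above the bench, 236 mm long, 170 mm wide. No lip at the front; lips along both sides (y = +-92) stand 6 mm above the mat.
- clamp: Hold-down clamp bolted on the platform, rigid. Origin: on the mat, 80 to 95 mm beyond the shaker's origin; axes as the shaker's. Cheeks at x = +30 to +54, 68 mm high, carry the arm. A steel stop bar across it (130 mm wide, 26 mm high, 10 mm thick) was set by the last user: its front face is anywhere from x = -22 to +16, not reported: see it or feel for it. Screws hold it; over 12 N shoves it.
- hold_arm (a joint): Sprung hold-down arm, rad: 0 = down on its limit with nothing beneath; grows as it is lifted (limit 0.9); springs back when let go. Pivot 60 mm above the mat at x = +40 in the clamp's frame. A rack pushed in level lifts it by itself, to about 0.11 when flat on the mat. While the rack's edge climbs the toe it pushes back with 4 to 12 N, then little once the lid is under the pad.
- pad (a point): Centre of the arm's round white pad (radius 9 mm, 34 mm wide), which bears on the lid with about 6 N. At rest at x = -30 in the clamp's frame and 49 mm above the mat, so that its underside hangs 8 mm lower than the rack's lid.
- toe_lip (a point): Front edge of the red, slippery turned-up toe (34 mm wide, rising 30 deg from the pad), middle of its underside; at rest at x = -61 in the clamp's frame and 56 mm above the mat, so a rack carried level at mat height enters beneath it; 67 mm above the mat when the arm lies on the rack.
- power (a joint): Toggle switch of the shaker, rad: 0 = off, leaning 20 deg to the shaker's +y; 0.70 = on, leaning 20 deg to -y (green dot). Snaps over at 0.35 of its own accord, either side stays; takes about 6 N at the tip.
- power_tip (a point): Tip of the toggle's steel bat lever: 8 mm thick, 28 mm long, hinge 64 mm above the bench at shaker x = -132, y = +75; swings in the shaker's y-z plane. Origin 26 mm from the hinge.
- empty_rack: Bystander: open, empty orange rack 136 x 62 x 34 mm; origin centre of underside.
- microplate: Bystander: white 96-well plate 128 x 86 x 14 mm; origin centre of underside.
- glass_jar: Bystander: glass jar, 72 mm wide, 100 mm high; origin centre of underside.
- beaker: Bystander: glass beaker, 64 mm wide, 75 mm high; origin centre of underside.
- buffer_bottle: Bystander: white bottle with black cap, 64 mm wide, 130 mm high; origin centre of underside.
- tip_box: Bystander: grey pipette-tip box 121 x 86 x 78 mm; origin centre of underside.
- marker: Bystander: white marker pen with blue cap lying on the bench, 135 mm long; origin near its middle.
Not all that is in view belongs to the job. What is shaped like the rack but green, turquoise or yellow is not meant.

How it is judged:
By the outcome, as a careful person would: the job done as asked, in the order asked, and still so for the second after the job is handed in, with the robot touching nothing.
It also fails if it takes over 51 s, if anything falls off the work surface, if the arm or the gripper's body presses on something with over 40 N, if the wrist force passes 120 N, or if a joint passes its speed limit or range.

## Robot

A 6-joint arm with a two-finger parallel gripper is mounted at the origin on the work surface. World frame = base frame: x ahead of the robot, y to its left, z up, the work surface at z = 0. Lengths are in m, angles in rad, forces in N, time in s.
With the tool pointing down it reaches from about 0.325 to 0.875 m from the base axis. Payload 4.4 kg.
Tool frame: the origin (TCP) lies at the very end of the fingers, on their centre line; the grasp point (between the pads) lies 19 mm behind it (ctrl.hold_point_z is the distance from the TCP to the grasp point, in m); z points along the fingers, y is the line along which they close (so a half turn about z gives the same grasp; the last joint's range is limited). The gripper opens to 85 mm and grips with 20 to 120 N. Pads are 22 mm wide; open, the fingers measure 114 mm over their backs; the gripper's body (76 mm by 85 mm) begins 54 mm behind the grasp point. The pads swing forward as they close: fully open they stand 13 mm farther back than shut.
Start: joints at [-0.15, 0.207, 1.542, -0, 1.393, -0.15], TCP at [0.575, -0, 0.231] pointing down, gripper open.
Joint ranges: [-2.73, 2.73], [-0.86, 2.22], [0.23, 2.46], [-1.11, 4.25], [0.08, 2.63], [-2.82, 2.82]. Speed limits (rad/s): [2.79, 2.79, 3.14, 3.14, 3.14, 3.14].

## Interface

Orientations are given as a unit quaternion [x, y, z, w].
In Python, from workcell import ctrl gives the robot as it stands. The module is installed in compiled form; this text tells all that it offers.
- The arm moves only by the tool carry_out, never from a script. Its argument "increments" is a list of rows, each a list of 3 entries, a list of its own where there are three numbers: the finger opening in cm, from 0 to 8.54, then the shift along the tool's x, y, z in cm, then the turn about the tool's z in degrees. A call has 1 to 20 rows; each row is the pose to reach, as a shift and turn from the pose commanded when the call began, along the tool's axes at that moment; what a row does not reach only later rows make up. A row lasts 1/10 s, in which the tool goes at most 50 mm and 8.59 degrees, less where a joint would pass 70% of its speed; a pose out of reach is approached as far as the arm can. A call with a gripper value outside its range is refused whole. The fingers move at their own pace and stop on an object; "squeeze" is the grip in N (left out, the last holds). Time passes only in rows, so rows that repeat a pose let the fingers close. It gives the time, the measured TCP pose, the force, the opening and the grip force at its end, in the units of the state.
- ctrl.observe(): the state, without advancing time (a new reading comes with each control period).
- ctrl.camera(name): name is "scene" or "side" or "wrist"; returns a dict with "image" (420x560x3 uint8, blue, green, red), "range_z" (420x560 float32, m along the optical axis (not along the pixel's ray), 0 where there is no reading), "vertical_fov" (degrees; the focal length in pixels is half the picture's height over the tangent of half this angle, whatever the lens; pixels are square), "cx", "cy" (the principal point, pixels), "T" (4x4, takes a point from camera to world coordinates). Camera axes: x right, y up, looking along -z (the intrinsics and any distortion apply to the point x, -y, -z); pixel columns grow to the right and rows downward; lengths in m; the calibration is good to about 2 mm. A picture is of the moment at which its call begins.
- ctrl.sign_off(): hands the job in; it is judged then, once.
The state is a dict: "time_s": time; "joint_pos": joint angles; "joint_vel": joint speeds; "joint_efforts": joint torques, N m; "ee_pos": TCP position; "orientation": TCP orientation; "ft_force": force on the tool from outside, world axes, zero at the start; "moment": the same for the moment, N m; "finger_gap": finger opening in m; "grip_force": force on a finger pad.
Only numpy, scipy, OpenCV 4.12 (cv2) and the standard library are available. Lean on these libraries where they do the work, as an engineer would, in place of code of your own. Each camera call takes 0.05 s, during which the arm holds its last target. There are 200 camera calls.

## Working session

There is one attempt and no reset: what is moved stays moved. The work goes in short steps, Python scripts to look and compute and a tool call to move; the robot and the scene stay as the last step left them, time stands still between calls to the robot, and variables do not carry over. Pictures are saved under pics/ and viewed, at most 10 in all, crops included, and the job is handed in when it is done.

Besides the shell and the picture viewer there is one more tool, called in YAML: its name, and indented under it one key for each argument. carry_out: Moves the arm, as the interface text tells. Its arguments: {"type":"object","properties":{"increments":{"type":"array"},"squeeze":{"type":"number"}},"required":["increments"]}

```bash
mkdir -p pics; cat > h.py <<'E'
import numpy as np, cv2
from workcell import ctrl
def cam(n):
    c=ctrl.camera(n); h=c["image"].shape[0]
    c["f"]=h/2/np.tan(np.radians(c["vertical_fov"])/2); return c
def pts(c):
    z=c["range_z"]; v,u=np.indices(z.shape)
    P=np.stack([(u-c["cx"])/c["f"]*z,-(v-c["cy"])/c["f"]*z,-z],-1)
    W=P@c["T"][:3,:3].T+c["T"][:3,3]; W[z==0]=np.nan; return W
E
python3 - <<'E'
from h import *
for n in("scene","side","wrist"):
    c=cam(n); cv2.imwrite(f"pics/{n}0.png",c["image"]); np.savez(n+"0.npz",**{k:v for k,v in c.items()})
    print(n,[ (k,v) for k,v in c.items() if k not in("image","range_z","T")],c["T"].round(3).tolist())
print(ctrl.observe())
E
```

```text
scene [('vertical_fov', 52.213157118042034), ('cx', 285.98462582837175), ('cy', 209.42991178301844), ('f', np.float64(428.5387840501535))] [[-0.852, -0.457, 0.256, 0.852], [0.524, -0.747, 0.408, 0.574], [0.004, 0.482, 0.876, 1.241], [0.0, 0.0, 0.0, 1.0]]
side [('vertical_fov', 49.19181725962563), ('cx', 269.1283566483726), ('cy', 208.7072221870093), ('f', np.float64(458.7663303293784))] [[-0.897, 0.268, -0.351, 0.117], [-0.441, -0.539, 0.717, 0.846], [0.003, 0.799, 0.602, 0.795], [0.0, 0.0, 0.0, 1.0]]
wrist [('vertical_fov', 63.69097654622394), ('cx', 276.2257703343048), ('cy', 211.15497230422528), ('f', np.float64(338.09568504336346))] [[1.0, -0.001, 0.002, 0.575], [-0.0, 0.952, 0.306, 0.079], [-0.002, -0.306, 0.952, 0.372], [0.0, 0.0, 0.0, 1.0]]
{'time_s': 0.15, 'joint_pos': array([-1.50502786e-01,  2.07255774e-01,  1.54261113e+00,  3.18516893e-06,
        1.39350104e+00, -1.50477946e-01]), 'joint_vel': array([ 0.00014356, -0.00230371, -0.0038765 ,  0.00012365,  0.00079231,
       -0.00056871]), 'joint_efforts': array([ 5.23460058e-04, -3.83512866e+01, -2.92037880e+01, -1.78299792e-04,
        6.64118095e-03, -5.65601522e-05]), 'ee_pos': array([5.74422040e-01, 7.57322634e-05, 2.30381569e-01]), 'orientation': array([ 7.07115484e-01,  7.07097521e-01, -5.25203405e-04, -7.15596258e-04]), 'ft_force': array([ 0.32835682, -0.82885855, -0.07724326]), 'moment': array([-0.02535655,  0.00065664,  0.00280533]), 'grip_force': 0.0, 'finger_gap': 0.0857216955904838}
```

View pics/scene0.png

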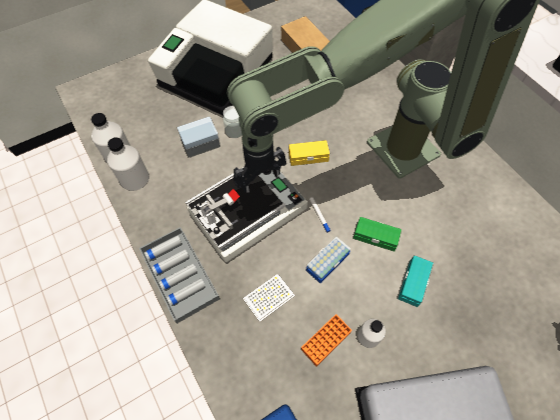

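View pics/side0.png

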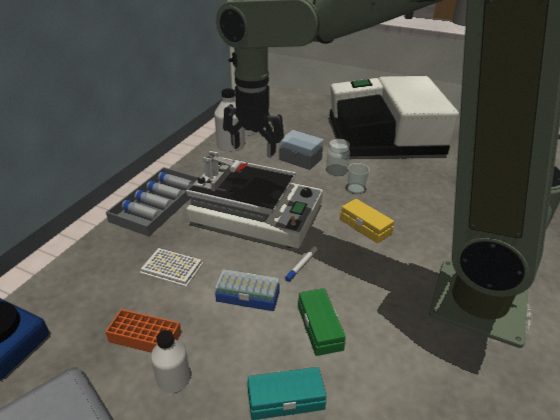

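The scene view shows the rack at about (328,259) and the shaker around (245,215), with the red toe at (232,197). In the side view the rack is at (248,290) and the toggle deck is near (297,212). Next I'll build a metric orthophoto from the depth data.

```bash
python3 - <<'E'
from h import *
tiles=[]
for n in("scene","side"):
    c=dict(np.load(n+"0.npz")); W=pts(c)
    img=c["image"]; hsv=cv2.cvtColor(img,cv2.COLOR_BGR2HSV)
    print(n,"bench z",np.nanmedian(W[...,2][(abs(W[...,0]-.45)<.1)&(abs(W[...,1]-.3)<.2)]))
    m=((abs(hsv[...,0].astype(int)-108)<10)&(hsv[...,1]>130)&(hsv[...,2]>60)).astype(np.uint8)
    N,L,S,C=cv2.connectedComponentsWithStats(m)
    for i in range(1,N):
        if S[i,4]>40:
            w=W[L==i]; print("blue",C[i].round(),S[i,4],np.nanmedian(w,0).round(3),np.nanmin(w,0).round(3),np.nanmax(w,0).round(3))
    m=((hsv[...,0]<6)|(hsv[...,0]>174))&(hsv[...,1]>150)&(hsv[...,2]>100)
    N,L,S,C=cv2.connectedComponentsWithStats(m.astype(np.uint8))
    for i in range(1,N):
        if S[i,4]>15:
            w=W[L==i]; print("red",C[i].round(),S[i,4],np.nanmedian(w,0).round(3),np.nanmin(w,0).round(3),np.nanmax(w,0).round(3))
    # ortho: x up 0.3..0.9, y left .35..-.25 ; 1.25mm... 
    o=np.zeros((400,400,3),np.uint8); zb=np.full((400,400),-1.)
    ok=np.isfinite(W[...,2])&(W[...,2]<.2)
    P=W[ok];col=img[ok]; r=((0.95-P[:,0])/.0015).astype(int); q=((.35-P[:,1])/.0015).astype(int)
    k=(r>=0)&(r<400)&(q>=0)&(q<400)
    idx=np.argsort(P[k][:,2]); o[r[k][idx],q[k][idx]]=col[k][idx]
    tiles.append(cv2.dilate(o,np.ones((2,2))))
cv2.imwrite("pics/ortho.png",np.hstack(tiles))
E
```

```text
scene bench z 0.000641385977832698
blue [358.   5.] 315 [-0.623 -1.051 -0.312] [-0.766 -1.065 -0.38 ] [-0.521 -1.036 -0.243]
blue [150. 254.] 45 [ 0.932 -0.072  0.032] [ 0.926 -0.091  0.014] [ 0.939 -0.063  0.038]
blue [158. 268.] 44 [ 0.933 -0.017  0.033] [ 0.927 -0.035  0.017] [ 0.939 -0.008  0.041]
blue [319. 274.] 102 [0.539 0.252 0.024] [0.474 0.212 0.006] [0.552 0.266 0.045]
blue [165. 283.] 48 [0.932 0.036 0.031] [0.927 0.018 0.002] [0.939 0.046 0.038]
blue [173. 299.] 49 [0.933 0.091 0.032] [0.926 0.072 0.007] [0.939 0.102 0.039]
blue [281. 414.] 287 [0.82  0.511 0.053] [0.798 0.497 0.044] [0.869 0.54  0.06 ]
red [233. 195.] 81 [ 0.641 -0.058  0.152] [ 0.618 -0.102  0.098] [ 0.652 -0.038  0.162]
side bench z 0.0017090963040624074
blue [290. 275.] 54 [0.413 0.128 0.013] [0.406 0.112 0.   ] [0.421 0.138 0.017]
blue [245. 301.] 490 [0.463 0.249 0.018] [ 0.404  0.221 -0.001] [0.535 0.269 0.037]
blue [ 20. 332.] 756 [0.808 0.54  0.055] [0.794 0.501 0.045] [0.877 0.607 0.061]
red [241. 166.] 32 [ 0.639 -0.053  0.154] [ 0.629 -0.068  0.148] [ 0.649 -0.037  0.159]
```

View pics/ortho.png

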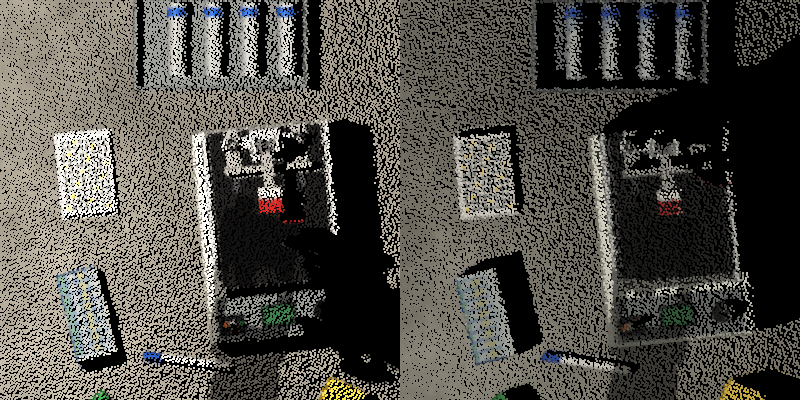

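```bash
python3 - <<'E'
from h import *
c=dict(np.load("wrist0.npz")); cv2.imwrite("pics/w.png",cv2.hconcat([c["image"]]))
E
```

```text
(no output)
```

View pics/w.png

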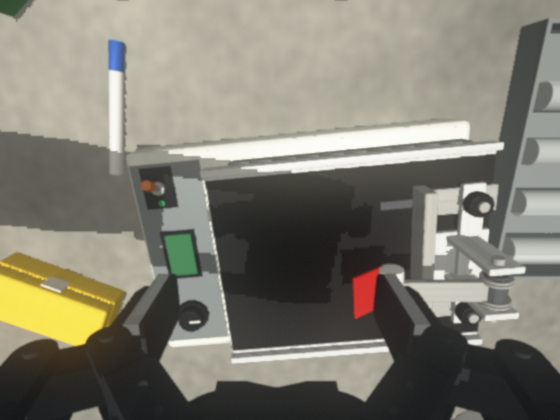

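The wrist view shows the toggle at about (152,187), the knob at (192,315), the mat, the red toe at (367,293) and the stop bar's front edge near column 413. I'll measure the shaker frame, stop bar, toe and rack from the point clouds.

```bash
cat > m.py <<'E'
from h import *
A=[];
for n in("scene","side","wrist"):
    c=dict(np.load(n+"0.npz")); W=pts(c)
    def box(x0,x1,y0,y1,z0,z1): return W[(W[...,0]>x0)&(W[...,0]<x1)&(W[...,1]>y0)&(W[...,1]<y1)&(W[...,2]>z0)&(W[...,2]<z1)]
    mat=box(.56,.68,-.11,.02,.085,.115); print(n,"mat z",np.median(mat[:,2]) if len(mat) else None)
    mz=np.median(mat[:,2])
    # left lip top points
    lip=box(.5,.76,.0,.08,mz+.003,mz+.012); 
    if len(lip)>10: 
        p=np.polyfit(lip[:,0],lip[:,1],1); r=lip[:,1]-np.polyval(p,lip[:,0]); k=abs(r)<.006
        p=np.polyfit(lip[k,0],lip[k,1],1); print("Llip",len(lip),"slope",p[0],"y@.6",np.polyval(p,.6))
    lip=box(.5,.76,-.19,-.11,mz+.003,mz+.012)
    if len(lip)>10:
        p=np.polyfit(lip[:,0],lip[:,1],1);r=lip[:,1]-np.polyval(p,lip[:,0]); k=abs(r)<.006
        p=np.polyfit(lip[k,0],lip[k,1],1); print("Rlip",len(lip),"slope",p[0],"y@.6",np.polyval(p,.6))
    # platform front edge: per y bin min x of z in mat band
    f=[]
    for y in np.arange(-.10,.02,.01):
        b=box(.45,.62,y,y+.01,mz-.006,mz+.006)
        if len(b)>3: f.append((y+.005,np.percentile(b[:,0],3)))
    f=np.array(f)
    if len(f)>3: p=np.polyfit(f[:,0],f[:,1],1); print("front edge",p, "x@y=-.05",np.polyval(p,-.05), f.round(4).tolist())
    # deck front edge
    f=[]
    for y in np.arange(-.12,.03,.01):
        b=box(.38,.5,y,y+.01,.052,.068)
        if len(b)>3: f.append((y+.005,np.percentile(b[:,0],3)))
    f=np.array(f)
    if len(f)>3: p=np.polyfit(f[:,0],f[:,1],1); print("deck front",p,"x@-.05",np.polyval(p,-.05))
    s=box(.65,.75,-.12,.04,mz+.02,mz+.031); 
    if len(s): print("stop-ish",len(s),np.percentile(s,[2,10,50,90],axis=0).round(4).tolist())
    # rack
    b=box(.38,.58,.18,.31,.008,.06)
    if len(b)>50:
        print("rack zmax",np.percentile(b[:,2],[50,90,98]))
        t=b[b[:,2]>.03]; 
        if len(t)>30: print(cv2.minAreaRect((t[:,:2]*1000).astype(np.float32)))
E
python3 m.py
```

```text
scene mat z 0.09957192373503232
Llip 254 slope -0.0012677882432441886 y@.6 0.02792223484492951
Rlip 121 slope 0.08914342677185767 y@.6 -0.15025916165356928
front edge [-0.07979475  0.52243508] x@y=-.05 0.5264248163853525 [[-0.095, 0.5294], [-0.085, 0.5284], [-0.075, 0.5285], [-0.065, 0.5277], [-0.055, 0.5291], [-0.045, 0.527], [-0.035, 0.5241], [-0.025, 0.5236], [-0.015, 0.5245], [-0.005, 0.5215], [0.005, 0.5229], [0.015, 0.5208]]
deck front [-0.1498267   0.44020717] x@-.05 0.447698506244093
stop-ish 196 [[0.6912, -0.1127, 0.1197], [0.6942, -0.1002, 0.1211], [0.7034, -0.0302, 0.1246], [0.7425, 0.0065, 0.1277]]
rack zmax [0.04637692 0.04973518 0.05193266]
((480.29559326171875, 220.7169647216797), (135.2742462158203, 65.48165130615234), 13.506792068481445)
side mat z 0.10077822421221827
Llip 270 slope 0.009547326866518168 y@.6 0.03149369791876862
Rlip 123 slope 0.08681835051393218 y@.6 -0.14986123450576502
front edge [-0.09140208  0.5158047 ] x@y=-.05 0.5203748042335732 [[-0.095, 0.5253], [-0.085, 0.5234], [-0.075, 0.5229], [-0.065, 0.5213], [-0.055, 0.5203], [-0.045, 0.5199], [-0.035,
[... 344 characters left out ...]
5, 222.97402954101562), (134.679931640625, 64.56707000732422), 13.898505210876465)
wrist mat z 0.099374637323624
Llip 3309 slope 0.07055938124051299 y@.6 0.032035729517382046
Rlip 1089 slope 0.09692619108552168 y@.6 -0.15152632174064792
front edge [-0.09343296  0.51913943] x@y=-.05 0.523811077701436 [[-0.095, 0.5278], [-0.085, 0.5272], [-0.075, 0.5265], [-0.065, 0.5252], [-0.055, 0.5243], [-0.045, 0.5234], [-0.035, 0.5222], [-0.025, 0.5213], [-0.015, 0.5206], [-0.005, 0.5197], [0.005, 0.5188], [0.015, 0.5176]]
deck front [-0.19803894  0.43777728] x@-.05 0.44767922369153607
stop-ish 2443 [[0.6875, -0.1014, 0.1198], [0.6899, -0.092, 0.1211], [0.6988, -0.0216, 0.1247], [0.7391, 0.0082, 0.1261]]
```

```bash
cat > m2.py <<'E'
from h import *
yaw=.091; R=np.array([[np.cos(yaw),np.sin(yaw)],[-np.sin(yaw),np.cos(yaw)]])
for n in("scene","side","wrist"):
    c=dict(np.load(n+"0.npz")); W=pts(c); hsv=cv2.cvtColor(c["image"],cv2.COLOR_BGR2HSV).astype(int)
    V=W.copy(); V[...,:2]=W[...,:2]@R.T   # shaker-aligned
    x,y,z=V[...,0],V[...,1],V[...,2]
    # lip: raised >3mm over mat for y slices
    k=(x>.53)&(x<.66)&(abs(z-.1055)<.0035)&(y>-.22)&(y<.0)
    h,e=np.histogram(y[k],bins=np.arange(-.22,.0,.002)); print(n,"lip hist",[(round(e[i],3),int(h[i])) for i in range(len(h)) if h[i]>.15*h.max()])
    st=[]
    for y0 in np.arange(-.20,-.04,.01):
        k=(y>y0)&(y<y0+.01)&(x>.62)&(x<.72)&(z>.12)&(z<.130)&~((hsv[...,1]>120))
        if k.sum()>3: st.append((round(y0+.005,3),round(np.percentile(x[k],5),4),round(np.percentile(x[k],60),4),int(k.sum())))
    print("stop",st)
    red=((hsv[...,0]<6)|(hsv[...,0]>174))&(hsv[...,1]>140)&(hsv[...,2]>90)&(z>.145)&(z<.175)&(x>.5)&(x<.7)
    if red.any(): print("toe x",np.percentile(x[red],[1,50,99]).round(4),"y",np.percentile(y[red],[1,50,99]).round(4),"z",np.percentile(z[red],[1,99]).round(4))
    k=(x>.40)&(x<.50)&(y>-.12)&(y<.0)&(z>.066)&(z<.1); print("tog",k.sum(),np.percentile(V[k],[1,50,99],axis=0).round(4).tolist() if k.any() else 0)
    if k.any():
        t=V[k&(z>.080)]; print("tip",len(t),np.median(t,0).round(4) if len(t) else 0)
    k=(x>.40)&(x<.50)&(y<-.12)&(y>-.23)&(z>.068)&(z<.085); print("knob",k.sum(),np.median(V[k],0).round(4) if k.any() else 0)
    f=[]
    for z0 in [(.095,.105)]:
      k=(y>-.17)&(y<-.04)&(z>.09)&(z<.105)&(x<.6); print("front",np.percentile(x[k],1).round(4))
E
python3 m2.py
```

```text
scene lip hist [(np.float64(-0.208), 14), (np.float64(-0.206), 12), (np.float64(-0.204), 13), (np.float64(-0.122), 6), (np.float64(-0.118), 9), (np.float64(-0.116), 5), (np.float64(-0.11), 7), (np.float64(-0.108), 6), (np.float64(-0.09), 6), (np.float64(-0.078), 6), (np.float64(-0.076), 5), (np.float64(-0.066), 5), (np.float64(-0.062), 5), (np.float64(-0.056), 6), (np.float64(-0.052), 5), (np.float64(-0.05), 6), (np.float64(-0.038), 5), (np.float64(-0.026), 21), (np.float64(-0.024), 21), (np.float64(-0.022), 30), (np.float64(-0.02), 8)]
stop [(np.float64(-0.175), np.float64(0.6897), np.float64(0.6934), 7), (np.float64(-0.165), np.float64(0.6872), np.float64(0.693), 11), (np.float64(-0.155), np.float64(0.6885), np.float64(0.6937), 10), (np.float64(-0.145), np.float64(0.6877), np.float64(0.6927), 8), (np.float64(-0.125), np.float64(0.6874), np.float64(0.6921), 5), (np.float64(-0.115), np.float64(0.6886), np.float64(0.6946), 9), (np.float64(-0.105), np.float64(0.6875), np.float64(0.6937), 11), (np.float64(-0.095), np.float64(0.6882), np.float64(0.6948), 14), (np.float64(-0.085), np.floa
[... 2249 characters left out ...]
(-0.105), np.float64(0.6848), np.float64(0.6899), 162), (np.float64(-0.095), np.float64(0.685), np.float64(0.6934), 261), (np.float64(-0.085), np.float64(0.6849), np.float64(0.6896), 173), (np.float64(-0.075), np.float64(0.6848), np.float64(0.6898), 188), (np.float64(-0.065), np.float64(0.6847), np.float64(0.6898), 185), (np.float64(-0.055), np.float64(0.6848), np.float64(0.6899), 196), (np.float64(-0.045), np.float64(0.685), np.float64(0.6903), 42)]
toe x [0.6227 0.6312 0.6426] y [-0.1305 -0.1116 -0.0971] z [0.1467 0.1581]
tog 175 [[0.4568, -0.0445, 0.0661], [0.4629, -0.033, 0.0878], [0.4661, -0.0271, 0.0913]]
tip 130 [ 0.4627 -0.0317  0.0886]
knob 494 [ 0.4719 -0.1773  0.075 ]
front 0.5145
```

Using the wrist cloud, the shaker's yaw is 0.091 rad, which fits a stop face that reads straight to 0.2 mm. In the shaker-aligned frame, the stop face is at x=0.685, the centre line at y=-0.1135, the platform front at 0.5145 and the toe at 0.622. The tip, knob, toe and lip offsets all agree with the sizes given. The rack is at about (0.478, 0.222) with yaw 13.7°, and its footprint measures 135x65 mm. I'll move above the grasp point.

carry_out:
  increments:
    - [8.5,[21,-14.75,4],76.3]
    - [8.5,[21,-14.75,6],76.3]
    - [8.5,[21,-14.75,6],76.3]
    - [8.5,[21,-14.75,6],76.3]
    - [8.5,[21,-14.75,6],76.3]
    - [8.5,[21,-14.75,6],76.3]
    - [8.5,[21,-14.75,6],76.3]
    - [8.5,[21,-14.75,6],76.3]
    - [8.5,[21,-14.75,6],76.3]
    - [8.5,[21,-14.75,6],76.3]
    - [8.5,[21,-14.75,6],76.3]
    - [8.5,[21,-14.75,6],76.3]
  squeeze: 60

```text
time_s: 1.35
ee_pos: [0.4275, 0.2099, 0.1712]
orientation: [0.993, 0.12, -0.0, 0.0]
ft_force: [-0.6, -0.8, -0.2]
finger_gap: 0.0853
grip_force: 0.0
```

```bash
python3 - <<'E'
from h import *
c=cam("wrist"); cv2.imwrite("pics/w1.png",c["image"]); np.savez("wrist1.npz",**c)
W=pts(c); k=(W[...,0]>.38)&(W[...,0]<.58)&(W[...,1]>.16)&(W[...,1]<.31)&(W[...,2]>.03)&(W[...,2]<.06)
v,u=np.nonzero(k); t=W[k]; print(u.min(),u.max(),v.min(),v.max(),np.percentile(t[:,2],[50,95]))
print(cv2.minAreaRect((t[:,:2]*1000).astype(np.float32)))
o=ctrl.observe(); print(o["ee_pos"],o["orientation"],o["time_s"],o["joint_pos"])
E
```

```text
238 320 45 220 [0.047032   0.04821221]
((477.66229248046875, 220.63616943359375), (134.0536651611328, 64.63438415527344), 13.559467315673828)
[0.42747155 0.20987063 0.17120225] [ 9.92777560e-01  1.19969595e-01 -1.10566073e-04  2.02198929e-05] 1.4 [ 2.74376770e-01  5.63417308e-02  1.84188108e+00 -6.35188229e-06
  1.24359456e+00  1.60465663e+00]
```

View pics/w1.png

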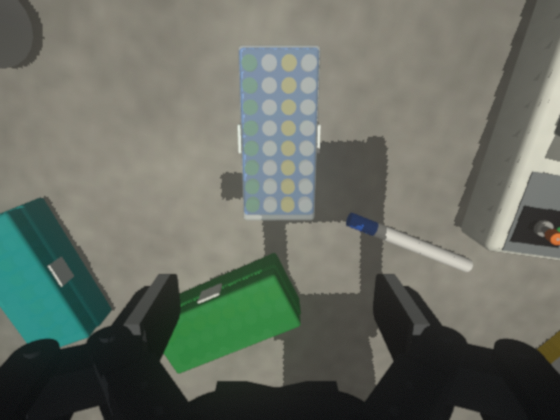

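The wrist view shows the rack centred at (280,132), upright along the tool's x axis, with a small latch mid-side at each edge. The green box's corner is at (275,255), so I'll check finger clearance to it and to the marker.

```bash
python3 - <<'E'
from h import *
c=dict(np.load("wrist1.npz")); W=pts(c); hsv=cv2.cvtColor(c["image"],cv2.COLOR_BGR2HSV).astype(int)
a=np.radians(13.6); ex=np.array([np.cos(a),np.sin(a)]); ey=np.array([-np.sin(a),np.cos(a)]); g=np.array([.4271,.2084])
def rep(n,k):
    d=W[k]; d=d[np.isfinite(d[:,0])]; x=(d[:,:2]-g)@ex; y=(d[:,:2]-g)@ey
    print(n,len(d),"x",np.percentile(x,[1,99]).round(3),"y",np.percentile(y,[1,99]).round(3),"z",np.percentile(d[:,2],99).round(3))
    for lo,hi in((-.06,-.03),(.03,.06),(-.03,.03)):
        s=(y>lo)&(y<hi)
        if s.any(): print("  y",lo,hi,"max x",np.percentile(x[s],[1,99]).round(3))
v,u=np.indices(c["range_z"].shape)
rep("green",(abs(hsv[...,0]-65)<12)&(hsv[...,1]>120)&(u<310)&(v>240))
rep("marker",(abs(v-225)<35)&(u>340)&(u<380)&(abs(hsv[...,0]-112)<12)&(hsv[...,1]>120))
E
```

```text
green 7409 x [-0.164 -0.068] y [-0.016  0.103] z 0.049
  y 0.03 0.06 max x [-0.15  -0.009]
  y -0.03 0.03 max x [-0.135 -0.069]
marker 291 x [-0.038 -0.022] y [-0.092 -0.068] z 0.015
```

carry_out:
  increments:
    - [8.5,[-0.05,0.15,4],0.2]
    - [8.5,[-0.05,0.15,8],0.2]
    - [8.5,[-0.05,0.15,12],0.2]
    - [8.5,[-0.05,0.15,14.5],0.2]
    - [8.5,[-0.05,0.15,16.2],0.2]
    - [8.5,[-0.05,0.15,16.2],0.2]
    - [8.5,[-0.05,0.15,16.2],0.2]
    - [5.5,[-0.05,0.15,16.2],0.2]
    - [5.5,[-0.05,0.15,16.2],0.2]
    - [5.5,[-0.05,0.15,16.2],0.2]
    - [5.5,[-0.05,0.15,16.2],0.2]
    - [5.5,[-0.05,0.15,16.2],0.2]
    - [5.5,[-0.05,0.15,16.2],0.2]
    - [5.5,[-0.05,0.15,16.2],0.2]
  squeeze: 60

```text
time_s: 2.8
ee_pos: [0.4291, 0.2089, 0.011]
orientation: [0.993, 0.118, 0.002, -0.0]
ft_force: [-1.7, -0.4, 6.8]
finger_gap: 0.0611
grip_force: 66.4
```

carry_out:
  increments:
    - [5.5,[0,0,-1],0]
    - [5.5,[0,0,-4],0]
    - [5.5,[0,0,-8],0]
    - [5.5,[0,0,-12],0]
    - [5.5,[0,0,-15],0]
    - [5.5,[0,0,-15],0]
    - [5.5,[0,0,-15],0]

```text
time_s: 3.5
ee_pos: [0.427, 0.2084, 0.1597]
orientation: [0.993, 0.118, 0.0, -0.0]
ft_force: [-0.2, -0.2, -3.6]
finger_gap: 0.0613
grip_force: 66.3
```

```bash
cat >> h.py <<'E'
def shift(target_xyz, yaw_deg):
    from scipy.spatial.transform import Rotation as Ro
    o=ctrl.observe(); R=Ro.from_quat(o["orientation"]).as_matrix()
    d=R.T@(np.array(target_xyz)-o["ee_pos"]); cur=np.degrees(np.arctan2(R[1,0],R[0,0]))
    print("t",o["time_s"],"ee",o["ee_pos"].round(4),"yaw",cur.round(2),"tilt",R[:,2].round(4),"shift cm",(d*100).round(2),"turn",round(cur-yaw_deg,2),"F",o["ft_force"].round(1))
def S(xp,yp=-.1135):  # shaker aligned -> world
    a=.091; return [xp*np.cos(a)-yp*np.sin(a), xp*np.sin(a)+yp*np.cos(a)]
E
python3 -c "
from h import *
shift(S(.470)+[.161],5.21)"
```

```text
t 3.5 ee [0.427  0.2084 0.1597] yaw 13.51 tilt [ 6.e-04  2.e-04 -1.e+00] shift cm [-1.52 28.3  -0.13] turn 8.3 F [-0.2 -0.2 -3.6]
```

carry_out:
  increments:
    - [5.5,[-0.1,1,0],0.3]
    - [5.5,[-0.2,3.5,0],1]
    - [5.5,[-0.4,7,0],2]
    - [5.5,[-0.6,11,0],3.2]
    - [5.5,[-0.8,15,0],4.4]
    - [5.5,[-1.0,19,0],5.5]
    - [5.5,[-1.2,23,0],6.7]
    - [5.5,[-1.4,26,0],7.6]
    - [5.5,[-1.5,27.8,0],8.2]
    - [5.5,[-1.52,28.3,0],8.3]
    - [5.5,[-1.52,28.3,0],8.3]
    - [5.5,[-1.52,28.3,0],8.3]

```text
time_s: 4.7
ee_pos: [0.4776, -0.0694, 0.1582]
orientation: [0.999, 0.046, -0.001, -0.001]
ft_force: [-0.5, 0.0, -1.6]
finger_gap: 0.0613
grip_force: 66.2
```

```bash
python3 - <<'E'
from h import *
shift(S(.470)+[.112],5.21)
a=.091; R=np.array([[np.cos(a),np.sin(a)],[-np.sin(a),np.cos(a)]])
for n in ("wrist","side"):
    c=cam(n); np.savez(n+"2.npz",**c); cv2.imwrite(f"pics/{n}2.png",c["image"])
    W=pts(c); W[...,:2]=W[...,:2]@R.T
    k=(W[...,0]>.40)&(W[...,0]<.61)&(W[...,1]>-.16)&(W[...,1]<-.065)&(W[...,2]>.185)&(W[...,2]<.215)
    t=W[k]; print(n,len(t),np.percentile(t,[1,50,99],axis=0).round(4).tolist()); print(cv2.minAreaRect((t[:,:2]*1000).astype(np.float32)))
    A=np.c_[t[:,:2],np.ones(len(t))]; print("plane",np.linalg.lstsq(A,t[:,2],rcond=None)[0].round(4))
E
```

```text
t 4.7 ee [ 0.4776 -0.0694  0.1582] yaw 5.23 tilt [-0.0025  0.0013 -1.    ] shift cm [0.08 0.1  4.62] turn 0.02 F [-0.5  0.  -1.6]
wrist 70974 [[0.4565, -0.1526, 0.1886], [0.5246, -0.1125, 0.1938], [0.5743, -0.0731, 0.2128]]
((514.1762084960938, -112.25013732910156), (122.95317077636719, 94.98072814941406), 0.37709322571754456)
plane [-0.0276 -0.0006  0.2086]
side 713 [[0.4518, -0.1466, 0.1852], [0.5239, -0.0991, 0.1947], [0.5829, -0.0673, 0.2121]]
((517.94677734375, -108.43851470947266), (134.25430297851562, 85.34194946289062), 0.5051965117454529)
plane [-0.0167 -0.0817  0.1947]
```

View pics/wrist2.png

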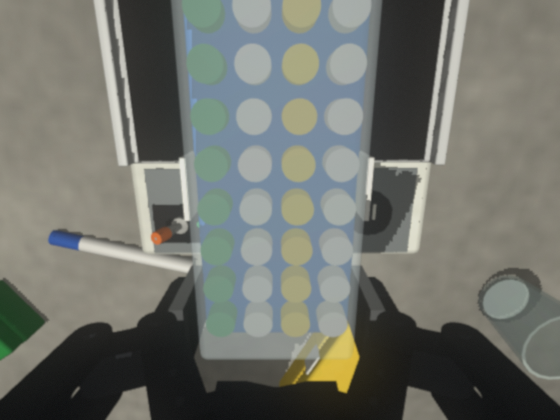

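The view shows the rack held straight between the lips, with the lid spanning columns 180–380 at the far end. The side gaps to the lips look about equal and the nose droops slightly, 1.6°. I'll lower it onto the mat.

carry_out:
  increments:
    - [5.5,[0.08,0.08,1],0]
    - [5.5,[0.08,0.08,2.2],0]
    - [5.5,[0.08,0.08,3.3],0]
    - [5.5,[0.08,0.08,4.0],0]
    - [5.5,[0.08,0.08,4.3],0]
    - [5.5,[0.08,0.08,4.5],0]
    - [5.5,[0.08,0.08,4.6],0]
    - [5.5,[0.08,0.08,4.7],0]
    - [5.5,[0.08,0.08,4.7],0]
    - [5.5,[0.08,0.08,4.7],0]

```text
time_s: 5.8
ee_pos: [0.4798, -0.0711, 0.1126]
orientation: [0.999, 0.045, 0.0, 0.0]
ft_force: [-0.9, -0.1, -1.7]
finger_gap: 0.0615
grip_force: 66.2
```

```bash
cat > look.py <<'E'
import sys
from h import *
shift(S(.488)+[.1115],5.21)
a=.091; R=np.array([[np.cos(a),np.sin(a)],[-np.sin(a),np.cos(a)]])
tag=sys.argv[1]
for n in ("scene","side","wrist"):
    c=cam(n); np.savez(n+tag+".npz",**c); cv2.imwrite(f"pics/{n}{tag}.png",c["image"])
    W=pts(c); W[...,:2]=W[...,:2]@R.T; hsv=cv2.cvtColor(c["image"],cv2.COLOR_BGR2HSV).astype(int)
    x,y,z=[W[...,i] for i in range(3)]
    red=((hsv[...,0]<6)|(hsv[...,0]>174))&(hsv[...,1]>140)&(hsv[...,2]>90)&(z>.14)&(z<.2)&(x>.58)&(x<.7)
    if red.any(): print(n,"toe",red.sum(),"x",np.percentile(x[red],[1,99]).round(4),"y",np.percentile(y[red],[1,50,99]).round(4),"z",np.percentile(z[red],[1,99]).round(4))
    k=(x>.52)&(x<.70)&(y>-.16)&(y<-.065)&(z>.138)&(z<.158)&~red
    t=W[k]
    if len(t)>20: print(n,len(t),np.percentile(t,[1,50,99],axis=0).round(4).tolist()); A=np.c_[t[:,:2],np.ones(len(t))]; print("plane",np.linalg.lstsq(A,t[:,2],rcond=None)[0].round(4),cv2.minAreaRect((t[:,:2]*1000).astype(np.float32)))
E
python3 look.py 3
```

```text
t 5.8 ee [ 0.4798 -0.0711  0.1126] yaw 5.19 tilt [ 6.e-04 -2.e-04 -1.e+00] shift cm [ 1.67 -0.1   0.11] turn -0.02 F [-0.9 -0.1 -1.7]
scene toe 74 x [0.6251 0.6435] y [-0.1312 -0.1141 -0.0977] z [0.1441 0.1598]
scene 561 [[0.5207, -0.1435, 0.139], [0.566, -0.111, 0.1484], [0.6926, -0.0829, 0.1577]]
plane [ 0.0477 -0.0325  0.1176] ((609.937744140625, -115.42581176757812), (66.44561767578125, 179.4308624267578), 89.58445739746094)
side toe 36 x [0.6203 0.6433] y [-0.127  -0.1095 -0.0945] z [0.1464 0.1614]
side 502 [[0.5208, -0.1417, 0.1386], [0.5616, -0.1055, 0.1495], [0.6851, -0.0802, 0.1577]]
plane [ 0.0438 -0.082   0.1156] ((609.5425415039062, -110.25401306152344), (178.74203491210938, 64.10363006591797), 1.1045798063278198)
wrist 39197 [[0.5207, -0.1433, 0.145], [0.5518, -0.114, 0.1482], [0.5766, -0.085, 0.1498]]
plane [-0.0003  0.0014  0.1485] ((548.6466064453125, -114.32695007324219), (65.33805847167969, 57.670074462890625), 89.60829162597656)
```

The rack is now level on the mat (lid plane flat at z=0.148, centre y'=-0.114). I'll slide it in until about 12 mm short of the stop.

carry_out:
  increments:
    - [5.5,[0.5,-0.05,0.08],0]
    - [5.5,[1.2,-0.05,0.08],0]
    - [5.5,[2,-0.05,0.08],0]
    - [5.5,[2.6,-0.05,0.08],0]
    - [5.5,[3.1,-0.05,0.08],0]
    - [5.5,[3.5,-0.05,0.08],0]
    - [5.5,[3.9,-0.05,0.08],0]
    - [5.5,[4.3,-0.05,0.08],0]
    - [5.5,[4.7,-0.05,0.08],0]
    - [5.5,[5.1,-0.05,0.08],0]
    - [5.5,[5.5,-0.05,0.08],0]
    - [5.5,[5.9,-0.05,0.08],0]
    - [5.5,[6.3,-0.05,0.08],0]
    - [5.5,[6.7,-0.05,0.08],0]
    - [5.5,[7.1,-0.05,0.08],0]
    - [5.5,[7.5,-0.05,0.08],0]
    - [5.5,[7.8,-0.05,0.08],0]
    - [5.5,[8.1,-0.05,0.08],0]
    - [5.5,[8.1,-0.05,0.08],0]

```text
time_s: 7.85
ee_pos: [0.5577, -0.0632, 0.111]
orientation: [0.999, 0.045, -0.003, -0.0]
ft_force: [-6.8, -0.0, 2.3]
finger_gap: 0.0615
grip_force: 66.9
```

```bash
python3 look.py 4
```

```text
t 7.85 ee [ 0.5577 -0.0632  0.111 ] yaw 5.21 tilt [-6.4e-03  2.0e-04 -1.0e+00] shift cm [-6.17 -0.01 -0.01] turn 0.0 F [-6.8 -0.   2.3]
scene toe 72 x [0.619 0.642] y [-0.1316 -0.1139 -0.0982] z [0.1451 0.1704]
scene 567 [[0.554, -0.1453, 0.1388], [0.6006, -0.104, 0.1468], [0.669, -0.08, 0.1567]]
plane [ 0.0105 -0.0315  0.137 ] ((617.8936157226562, -115.28401184082031), (75.76992797851562, 149.0211639404297), 83.50513458251953)
side toe 27 x [0.6219 0.6408] y [-0.1268 -0.108  -0.0966] z [0.1573 0.1711]
side 566 [[0.5317, -0.1475, 0.1383], [0.6036, -0.0966, 0.1478], [0.6648, -0.0682, 0.1572]]
plane [ 0.0175 -0.0833  0.1283] ((608.2667846679688, -97.37232971191406), (166.60031127929688, 90.62152099609375), 13.264748573303223)
wrist toe 10882 x [0.6233 0.6428] y [-0.1304 -0.1143 -0.098 ] z [0.1551 0.1696]
wrist 51674 [[0.5362, -0.1473, 0.1414], [0.5918, -0.1128, 0.147], [0.6535, -0.0794, 0.1545]]
plane [-0.0019  0.0017  0.1484] ((594.5031127929688, -111.53247833251953), (92.74549102783203, 122.83914184570312), 89.95287322998047)
```

View pics/wrist4.png

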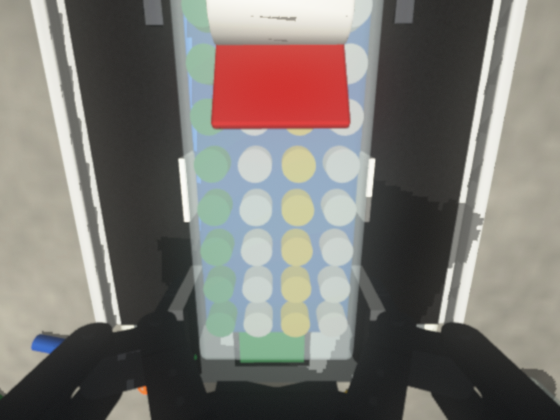

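The wrist view shows the rack centred under the pad, with the toe at rows 45–128 and columns 212–350 and the rack edges at about 185 and 372. The arm has lifted onto the lid. Friction is about 7 N. Now I'll approach the stop in small steps.

carry_out:
  increments:
    - [5.5,[0.3,0,0],0]
    - [5.5,[0.6,0,0],0]
    - [5.5,[0.8,0,0],0]
    - [5.5,[1.0,0,0],0]
    - [5.5,[1.0,0,0],0]
    - [5.5,[1.0,0,0],0]

```text
time_s: 8.6
ee_pos: [0.5674, -0.0623, 0.111]
orientation: [0.999, 0.045, -0.003, -0.0]
ft_force: [-7.6, -0.7, 3.4]
finger_gap: 0.0612
grip_force: 66.8
```

carry_out:
  increments:
    - [5.5,[0.1,0,0],0]
    - [5.5,[0.2,0,0],0]
    - [5.5,[0.2,0,0],0]

```text
time_s: 8.9
ee_pos: [0.5692, -0.0622, 0.111]
orientation: [0.999, 0.045, -0.004, -0.0]
ft_force: [-8.2, -1.6, 2.6]
finger_gap: 0.0611
grip_force: 66.9
```

carry_out:
  increments:
    - [5.5,[0.1,0,0],0]
    - [5.5,[0.1,0,0],0]

```text
time_s: 9.1
ee_pos: [0.5701, -0.0621, 0.111]
orientation: [0.999, 0.045, -0.004, -0.0]
ft_force: [-8.0, -1.1, 3.9]
finger_gap: 0.061
grip_force: 67.0
```

```bash
python3 - <<'E'
from h import *
shift(S(.565)+[.111],5.21)
E
```

```text
t 9.1 ee [ 0.5701 -0.0621  0.111 ] yaw 5.21 tilt [-7.4e-03  1.0e-04 -1.0e+00] shift cm [ 0.29 -0.01 -0.  ] turn 0.0 F [-8.  -1.1  3.9]
```

carry_out:
  increments:
    - [5.5,[0.1,0,0],0]
    - [5.5,[0.1,0,0],0]

```text
time_s: 9.3
ee_pos: [0.5711, -0.062, 0.111]
orientation: [0.999, 0.045, -0.004, -0.0]
ft_force: [-8.8, -0.4, 4.2]
finger_gap: 0.0612
grip_force: 67.0
```

carry_out:
  increments:
    - [5.5,[0.1,0,0],0]
    - [5.5,[0.1,0,0],0]

```text
time_s: 9.5
ee_pos: [0.5721, -0.0619, 0.111]
orientation: [0.999, 0.045, -0.004, -0.0]
ft_force: [-9.7, -0.8, 3.6]
finger_gap: 0.0614
grip_force: 67.0
```

carry_out:
  increments:
    - [5.5,[0.05,0,0],0]
    - [5.5,[0.05,0,0],0]

```text
time_s: 9.7
ee_pos: [0.5725, -0.0619, 0.111]
orientation: [0.999, 0.045, -0.004, -0.0]
ft_force: [-9.5, -1.2, 3.2]
finger_gap: 0.0615
grip_force: 67.0
```

```bash
cat > gap.py <<'E'
import sys
from h import *
a=.091; R=np.array([[np.cos(a),np.sin(a)],[-np.sin(a),np.cos(a)]])
tiles=[]
for n in ("scene","side","wrist"):
    c=cam(n); W=pts(c); W[...,:2]=W[...,:2]@R.T; x,y,z=[W[...,i] for i in range(3)]
    for lo,hi in((-.143,-.133),(-.095,-.083)):
        k=(y>lo)&(y<hi)&(z>.142)&(z<.152)&(x>.5)&(x<.71)
        s=(y>lo)&(y<hi)&(z>.118)&(z<.130)&(x>.66)&(x<.71)
        s2=(((y>-.078)&(y<-.055))|((y<-.15)&(y>-.17)))&(z>.118)&(z<.130)&(x>.66)&(x<.71)
        print(n,lo,"lid nose/tail",np.percentile(x[k],[1,98,99.5]).round(4) if k.sum()>5 else 0,k.sum(),"stop there",np.percentile(x[s],[5,60]).round(4) if s.sum()>3 else 0,"stop beside",np.percentile(x[s2],[5,60]).round(4) if s2.sum()>3 else 0)
    if n!="wrist":
        p=np.array(S(.68)+[.12,1]); q=np.linalg.inv(c["T"])@p; u=int(c["cx"]+c["f"]*q[0]/-q[2]); v=int(c["cy"]-c["f"]*q[1]/-q[2])
        tiles.append(cv2.resize(c["image"][v-36:v+36,u-48:u+48],(400,300),interpolation=cv2.INTER_CUBIC))
cv2.imwrite(f"pics/gap{sys.argv[1]}.png",np.hstack(tiles))
E
python3 gap.py 1
```

```text
scene -0.143 lid nose/tail [0.571  0.6826 0.683 ] 66 stop there 0 stop beside [0.6873 0.6934]
scene -0.095 lid nose/tail [0.5771 0.6816 0.6825] 132 stop there [0.6634 0.6861] stop beside [0.6873 0.6934]
side -0.143 lid nose/tail [0.5471 0.6325 0.6331] 22 stop there 0 stop beside [0.6824 0.6866]
side -0.095 lid nose/tail [0.5468 0.6779 0.6912] 122 stop there [0.6618 0.6822] stop beside [0.6824 0.6866]
wrist -0.143 lid nose/tail [0.5515 0.6688 0.6699] 10016 stop there 0 stop beside 0
wrist -0.095 lid nose/tail [0.5516 0.6688 0.6699] 11844 stop there 0 stop beside 0
```

View pics/gap1.png

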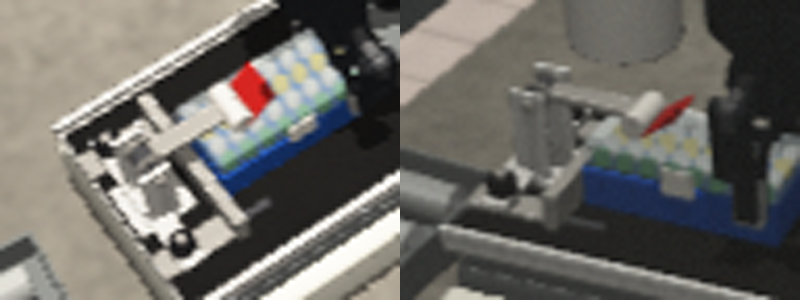

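The crops show the rack straight on to the stop bar, with at most a few millimetres of gap left. I'll keep feeling forward.

carry_out:
  increments:
    - [5.5,[0.1,0,0],0]
    - [5.5,[0.1,0,0],0]
    - [5.5,[0.1,0,0],0]

```text
time_s: 10.15
ee_pos: [0.5736, -0.0617, 0.111]
orientation: [0.999, 0.045, -0.004, -0.0]
ft_force: [-9.1, -1.3, 3.7]
finger_gap: 0.0614
grip_force: 67.0
```

carry_out:
  increments:
    - [5.5,[0.08,0,0],0]
    - [5.5,[0.08,0,0],0]
    - [5.5,[0.08,0,0],0]

```text
time_s: 10.45
ee_pos: [0.5743, -0.0617, 0.111]
orientation: [0.999, 0.045, -0.004, -0.0]
ft_force: [-8.4, -0.0, 3.7]
finger_gap: 0.0611
grip_force: 67.0
```

No contact yet, as the force is still the flat sliding load.

carry_out:
  increments:
    - [5.5,[0.08,0,0],0]
    - [5.5,[0.08,0,0],0]
    - [5.5,[0.08,0,0],0]

```text
time_s: 10.75
ee_pos: [0.5744, -0.0617, 0.111]
orientation: [0.999, 0.045, -0.005, -0.0]
ft_force: [-11.5, -0.4, 5.2]
finger_gap: 0.0615
grip_force: 67.2
```

carry_out:
  increments:
    - [5.5,[0.08,0,0],0]
    - [5.5,[0.08,0,0],0]
    - [5.5,[0.08,0,0],0]

```text
time_s: 11.05
ee_pos: [0.5743, -0.0617, 0.111]
orientation: [0.999, 0.046, -0.006, -0.0]
ft_force: [-14.2, -1.2, 7.8]
finger_gap: 0.0608
grip_force: 67.4
```

Contact: the TCP halted and the force rose about 6 N over sliding friction. I'll relax slightly, release and rise straight up.

carry_out:
  increments:
    - [5.5,[-0.1,0,0],0]
    - [5.5,[-0.1,0,0],0]
    - [6.6,[-0.1,0,0],0]
    - [6.8,[-0.1,0,0],0]
    - [7.5,[-0.1,0,0],0]
    - [8.5,[-0.1,0,0],0]
    - [8.5,[-0.1,0,0],0]
    - [8.5,[-0.1,0,0],0]
    - [8.5,[-0.1,0,-1],0]
    - [8.5,[-0.1,0,-3],0]
    - [8.5,[-0.1,0,-6],0]
    - [8.5,[-0.1,0,-10],0]
    - [8.5,[-0.1,0,-12],0]
    - [8.5,[-0.1,0,-12],0]

```text
time_s: 12.45
ee_pos: [0.5809, -0.0623, 0.2372]
orientation: [0.999, 0.045, 0.005, 0.002]
ft_force: [0.3, 0.0, 0.5]
finger_gap: 0.0852
grip_force: 0.0
```

```bash
python3 - <<'E'
from h import *
shift(S(.4627,.006)+[.23],5.21)
E
python3 gap.py 2; python3 look.py 5 | grep -A2 wrist
```

```text
t 12.45 ee [ 0.5809 -0.0623  0.2372] yaw 5.21 tilt [ 0.0099 -0.0026 -0.9999] shift cm [-11.02 -12.08   0.57] turn -0.0 F [0.3 0.  0.5]
scene -0.143 lid nose/tail [0.5553 0.6842 0.6859] 84 stop there 0 stop beside [0.6873 0.6932]
scene -0.095 lid nose/tail [0.5538 0.682  0.6853] 164 stop there [0.6647 0.6884] stop beside [0.6873 0.6932]
side -0.143 lid nose/tail [0.5498 0.6318 0.6324] 53 stop there 0 stop beside [0.6818 0.6865]
side -0.095 lid nose/tail [0.5488 0.678  0.6858] 167 stop there [0.6627 0.6804] stop beside [0.6818 0.6865]
wrist -0.143 lid nose/tail [0.553  0.6808 0.6824] 2919 stop there [0.6865 0.6912] stop beside [0.6847 0.6903]
wrist -0.095 lid nose/tail [0.5528 0.6808 0.6824] 3366 stop there [0.6865 0.6912] stop beside [0.6847 0.6903]
wrist toe 1062 x [0.6256 0.6422] y [-0.1301 -0.1175 -0.0979] z [0.1551 0.1683]
wrist 13687 [[0.5525, -0.1432, 0.1419], [0.6091, -0.1126, 0.147], [0.6818, -0.0836, 0.1488]]
plane [-0.0005  0.0013  0.1474] ((616.8789672851562, -113.28282165527344), (64.75276184082031, 132.38133239746094), 89.86314392089844)
```

View pics/wrist5.png

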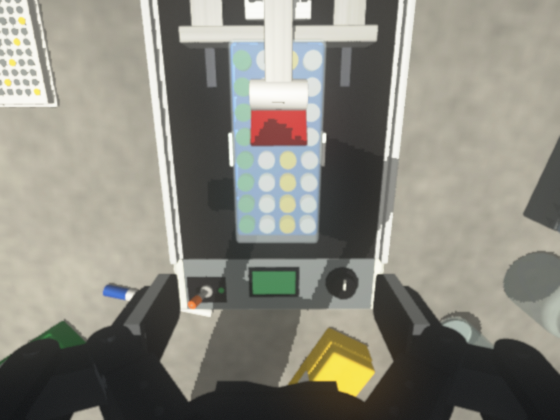

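The wrist view shows the rack centred and square under the pad, with its far end touching the bar at row ~41. The bar is unmoved at x'=0.6847 and the lid is flat. The toggle, orange and off, is at (200,295). I'll close the fingers and go to its +y side.

carry_out:
  increments:
    - [4,[-3,-4,0],0]
    - [2,[-6,-8,0],0]
    - [0,[-9,-11,0],0]
    - [0,[-11,-12.3,0],0]
    - [0,[-11,-12.3,2],0]
    - [0,[-11,-12.3,5],0]
    - [0,[-11,-12.3,9],0]
    - [0,[-11,-12.3,13],0]
    - [0,[-11,-12.3,13],0]
    - [0,[-11,-12.3,13],0]

```text
time_s: 13.75
ee_pos: [0.4563, 0.051, 0.1008]
orientation: [0.999, 0.045, -0.002, -0.0]
ft_force: [0.9, 0.8, 0.2]
finger_gap: -0.0001
grip_force: 0.0
```

```bash
cat > tog.py <<'E'
import sys
from h import *
shift(S(.4627,.006)+[.076],5.21)
a=.091; R=np.array([[np.cos(a),np.sin(a)],[-np.sin(a),np.cos(a)]])
o=ctrl.observe(); print("ee'",(R@o["ee_pos"][:2]).round(4))
for n in ("scene","side","wrist"):
    c=cam(n); W=pts(c); W[...,:2]=W[...,:2]@R.T; x,y,z=[W[...,i] for i in range(3)]
    k=(x>.45)&(x<.476)&(y>-.07)&(y<-.012)&(z>.078)&(z<.096); print(n,"tip",k.sum(),np.median(W[k],0).round(4) if k.any() else 0)
    k=(x>.43)&(x<.50)&(y>-.012)&(y<.06)&(z>.105)&(z<.16); print(n,"finger y",np.percentile(y[k],[2,98]).round(4) if k.sum()>3 else 0)
    if n=="side":
        p=np.array(S(.4627,-.02)+[.09,1]); q=np.linalg.inv(c["T"])@p; u=int(c["cx"]+c["f"]*q[0]/-q[2]); v=int(c["cy"]-c["f"]*q[1]/-q[2])
        cv2.imwrite(f"pics/tog{sys.argv[1]}.png",cv2.resize(c["image"][v-60:v+45,u-70:u+70],(560,420),interpolation=cv2.INTER_CUBIC))
E
python3 tog.py 1
```

```text
t 13.75 ee [0.4563 0.051  0.1008] yaw 5.2 tilt [-3.2e-03  3.0e-04 -1.0e+00] shift cm [0.37 0.33 2.48] turn -0.01 F [0.9 0.8 0.2]
ee' [0.4591 0.0093]
scene tip 9 [ 0.4643 -0.0316  0.0864]
scene finger y [-0.004   0.0407]
side tip 10 [ 0.4569 -0.0303  0.0881]
side finger y [0.0009 0.0461]
wrist tip 367 [ 0.4627 -0.0317  0.0884]
wrist finger y [-0.011   0.0434]
```

View pics/tog1.png

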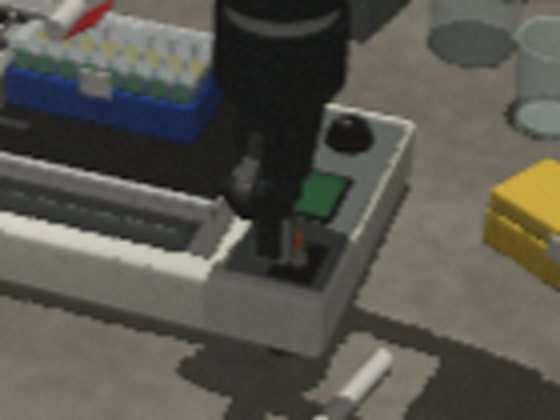

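The crop shows the closed fingers just on the +y side of the upright lever, above the deck. I'll lower and sweep towards -y.

carry_out:
  increments:
    - [0,[0.35,0,1],0]
    - [0,[0.35,0,2.4],0]
    - [0,[0.35,0,2.4],0]
    - [0,[0.35,0.5,2.4],0]
    - [0,[0.35,1.0,2.4],0]
    - [0,[0.35,1.5,2.4],0]
    - [0,[0.35,1.9,2.4],0]
    - [0,[0.35,2.2,2.4],0]
    - [0,[0.35,2.5,2.4],0]
    - [0,[0.35,2.8,2.4],0]
    - [0,[0.35,3.0,2.4],0]
    - [0,[0.35,3.0,2.4],0]

```text
time_s: 15.1
ee_pos: [0.4639, 0.0222, 0.0785]
orientation: [0.999, 0.045, 0.0, -0.001]
ft_force: [-1.2, 5.3, 6.9]
finger_gap: -0.0
grip_force: 3.4
```

```bash
python3 tog.py 2
```

```text
t 15.1 ee [0.4639 0.0222 0.0785] yaw 5.17 tilt [ 5.e-04  2.e-03 -1.e+00] shift cm [-0.13 -2.6   0.26] turn -0.04 F [-1.2  5.3  6.9]
ee' [ 0.464  -0.0201]
scene tip 7 [ 0.473  -0.0252  0.0896]
scene finger y [-0.0115  0.0277]
side tip 12 [ 0.4562 -0.0142  0.0867]
side finger y [-0.0102  0.0359]
wrist tip 1007 [ 0.4712 -0.027   0.0897]
wrist finger y [-0.0112  0.0331]
```

carry_out:
  increments:
    - [0,[0,0.15,0],0]
    - [0,[0,0.3,0],0]
    - [0,[0,0.3,0],0]

```text
time_s: 15.55
ee_pos: [0.4638, 0.018, 0.0775]
orientation: [0.999, 0.045, 0.0, 0.0]
ft_force: [-0.2, -0.1, 0.3]
finger_gap: 0.0003
grip_force: 0.0
```

The force has vanished, so it snapped over. I'll back off, rise and verify numerically.

carry_out:
  increments:
    - [0,[0,-1.0,0],0]
    - [0,[0,-2.5,0],0]
    - [0,[0,-3.5,0],0]
    - [0,[0,-3.5,-3],0]
    - [0,[0,-3.5,-7],0]
    - [0,[0,-3.5,-12],0]
    - [0,[0,-3.5,-15],0]
    - [0,[0,-3.5,-15],0]

```text
time_s: 16.35
ee_pos: [0.4643, 0.0535, 0.2332]
orientation: [0.999, 0.046, 0.006, 0.001]
ft_force: [0.7, 1.0, -0.2]
finger_gap: 0.0
grip_force: 0.0
```

```bash
sed -i 's/x>.45)&(x<.476)&(y>-.07)/x>.45)\&(x<.476)\&(y>-.08)/' tog.py; python3 tog.py 3; python3 gap.py 3; python3 look.py 6; python3 - <<'E'
from h import *
# bystander check: changed pixels between first and last scene/side frames, outside robot/rack/shaker
for n in("scene","side"):
    A,B=[dict(np.load(f"{n}{t}.npz")) for t in("0","6")]; Wa,Wb=pts(A),pts(B)
    d=(abs(Wa[...,2]-Wb[...,2])>.012)&(Wa[...,2]<.14)&(Wb[...,2]<.14)
    d=cv2.morphologyEx(d.astype(np.uint8),cv2.MORPH_OPEN,np.ones((3,3)))
    N,L,S_,C=cv2.connectedComponentsWithStats(d)
    for i in range(1,N): print(n,S_[i,4],C[i].round(),np.nanmedian(Wa[L==i],0).round(3))
E
```

```text
t 16.35 ee [0.4643 0.0535 0.2332] yaw 5.24 tilt [ 1.170e-02 -9.000e-04 -9.999e-01] shift cm [-0.63  0.48 15.72] turn 0.03 F [ 0.7  1.  -0.2]
ee' [0.4672 0.0111]
scene tip 12 [ 0.4635 -0.046   0.0885]
scene finger y 0
side tip 22 [ 0.4588 -0.0445  0.0853]
side finger y 0
wrist tip 145 [ 0.4615 -0.0466  0.0881]
wrist finger y 0
scene -0.143 lid nose/tail [0.5555 0.6848 0.6856] 79 stop there 0 stop beside [0.6875 0.6938]
scene -0.095 lid nose/tail [0.5544 0.6829 0.6847] 165 stop there [0.6637 0.6888] stop beside [0.6875 0.6938]
side -0.143 lid nose/tail [0.5489 0.6311 0.6322] 51 stop there 0 stop beside [0.6823 0.6854]
side -0.095 lid nose/tail [0.5486 0.6781 0.679 ] 170 stop there [0.6624 0.6774] stop beside [0.6823 0.6854]
wrist -0.143 lid nose/tail [0.5505 0.5952 0.5958] 1300 stop there 0 stop beside 0
wrist -0.095 lid nose/tail [0.5505 0.5953 0.5959] 1978 stop there 0 stop beside 0
t 16.65 ee [0.4592 0.0535 0.2254] yaw 5.21 tilt [-4.2e-03  2.0e-04 -1.0e+00] shift cm [ 2.64 12.51 11.37] turn -0.0 F [-0.1  0.2 -0.3]
scene toe 71 x [0.6185 0.6423] y [-0.1307 -0.1134 -0.0974] z [0.1465 
[... 277 characters left out ...]
-0.1105 -0.0943] z [0.1579 0.1707]
side 678 [[0.5483, -0.1409, 0.1384], [0.604, -0.0988, 0.1478], [0.6796, -0.0795, 0.1565]]
plane [ 0.0137 -0.0618  0.1324] ((615.9439086914062, -112.42063903808594), (67.35556030273438, 137.15972900390625), 89.52528381347656)
wrist 9224 [[0.55, -0.1416, 0.1396], [0.5744, -0.1108, 0.1468], [0.5963, -0.0831, 0.1486]]
plane [ 0.0053 -0.023   0.141 ] ((573.8189697265625, -112.62391662597656), (61.48762512207031, 48.69242477416992), 89.07469940185547)
scene 194 [244. 204.] [ 0.62  -0.041  0.099]
scene 971 [327. 259.] [0.485 0.225 0.046]
side 426 [249. 182.] [ 0.62  -0.063  0.101]
side 12 [295. 214.] [ 0.473 -0.036  0.062]
side 1815 [248. 288.] [0.47  0.235 0.047]
```

All checks pass: the lever tip is at y'=-0.047 (it was -0.032), so the switch is on. The rack is flat and against the unmoved bar, and nothing else has changed.

```bash
python3 -c "
from workcell import ctrl
print(ctrl.sign_off())"
```

```text
the job is handed in; nothing more can be done
None
```

The job is handed in at about 16.7 s of the 51 s allowed: the rack sits flat and square against the stop bar under the hold-down arm, the toggle measures as on, and depth checks showed the bar and the other items on the bench unmoved.

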